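# Reassemble a belt sander's drive and lay out the parts that follow

## Task

Start putting the belt sander's drive together: turn the pulley so that the slot in its hub matches the flat-sided upright shaft of the gearbox and slide it on, hub up, until it is fully home, then put the plain spacer ring over the shaft so that it lies flat on top of the pulley's hub. Lay the remaining parts out in the three dishes in the order in which they will be needed: the hexagon nut in the dish nearest the gearbox, the tall roller in the dish farthest from it, and the flanged bush in the dish between those two. Each stands in the middle of its dish, the same way up as it stood on the bench; leave everything released and at rest.

Things in the scene. Friction and masses are not known exactly. Their poses are not given: they have to be found in the camera images.
- pulley_c (a point): Aluminium belt pulley, 0.12 kg, hub up: round grooved rim 60 mm across, 16 mm thick; above it a square hub 30 x 30 mm to 30 mm (grip its flat sides, which face along x and y, 16 to 30 mm up). Vertical slot right through, 18.5 mm along x, 12.5 mm along y, bottom mouth widened 2 mm. Point: on the axis, 15 mm above the underside. z up; stands on the bench, any yaw.
- spacer_c (a point): Plain round steel spacer ring, loose, lying flat: 40 mm outside, 22 mm bore, 14 mm high. About 0.08 kg. Point: on the axis, half-way up (7 mm). z up; stands on the bench, any yaw.
- nut_c (a point): Large dark steel hexagon nut, loose, lying flat: 46 mm across flats (53 mm across corners), 24 mm high. About 0.2 kg. Two opposite flats face along this point's x axis, the other flats every 60 degrees. Point: on the axis, half-way up (12 mm). z up; stands on the bench, any yaw.
- bush_c (a point): Steel bush with a flange, loose, standing flange down: flange 48 mm across and 6 mm thick at the bottom, barrel 32 mm across above it, 34 mm high in all. About 0.16 kg. Point: on the axis, half-way up (17 mm). z up; stands on the bench, any yaw.
- roller_c (a point): Grey plastic guide roller, loose, standing on end: 36 mm across, 48 mm high, the tallest of the loose parts. About 0.13 kg. Point: on the axis, half-way up (24 mm). z up; stands on the bench, any yaw.
- shaft_seat (a point): Seat of the upright steel shaft on the fixed green gearbox (108 mm square, 44 mm high), at the left or right end of the row of dishes. Point: on the shaft's axis at the shoulder (40 mm across) that carries the pulley, 50 mm above the bench. Shaft: 16 mm along x, 10 mm along y, rises 50 mm above the seat. The pulley fits either way round (half a turn); its x then lies along this x.
- dish_right: One of three identical fixed round steel dishes in a row beyond the loose parts: 92 mm across, rim 10 mm high, flat floor 3 mm above the bench, 78 mm across. Origin: centre of its underside, on the bench. This is the one at the right end (lowest y).
- dish_middle: One of three identical fixed round steel dishes in a row beyond the loose parts: 92 mm across, rim 10 mm high, flat floor 3 mm above the bench, 78 mm across. Origin: centre of its underside, on the bench. This is the middle one.
- dish_left: One of three identical fixed round steel dishes in a row beyond the loose parts: 92 mm across, rim 10 mm high, flat floor 3 mm above the bench, 78 mm across. Origin: centre of its underside, on the bench. This is the one at the left end (highest y).
Things that resemble listed ones, but are neither listed nor needed, are in the scene too. What is shaped like the part that bears spacer_c but purple is not meant.

How it is judged (in metres and radians):
At the end, for the whole second after the job is handed in: Pulley home on the shaft (4 mm off axis, 2.5 mm in height), ring on its hub (6 mm, 2.5 mm); bush in the middle dish, nut in the end dish nearer the gearbox, roller in the farther one, each within 15 mm of the centre and 3 mm in height; all upright within 0.1 rad, at rest (horizontal distance between pulley_c and shaft_seat below 0.004 m and z of pulley_c in the frame of shaft_seat between 0.0125 and 0.0175 m and angle between the x axis of pulley_c and the x axis of shaft_seat, either way round below 0.2 rad and horizontal distance between spacer_c and shaft_seat below 0.006 m and z of spacer_c in the frame of pulley_c between 0.0195 and 0.0245 m and horizontal distance between bush_c and dish_middle below 0.015 m and z of bush_c in the frame of dish_middle between 0.017 and 0.023 m and ((world y of shaft_seat above 0 m and horizontal distance between nut_c and dish_left below 0.015 m and z of nut_c in the frame of dish_left between 0.012 and 0.018 m and horizontal distance between roller_c and dish_right below 0.015 m and z of roller_c in the frame of dish_right between 0.024 and 0.03 m) or (world y of shaft_seat below 0 m and horizontal distance between nut_c and dish_right below 0.015 m and z of nut_c in the frame of dish_right between 0.012 and 0.018 m and horizontal distance between roller_c and dish_left below 0.015 m and z of roller_c in the frame of dish_left between 0.024 and 0.03 m)) and angle between each of pulley_c, spacer_c, nut_c, bush_c, roller_c's own z axis and vertical below 0.1 rad and linear speed of each of pulley, spacer, nut, bush, roller below 0.01 m/s); the robot touches nothing.
It also fails if it takes over 133 s, if anything falls off the work surface, if the arm or the gripper's body presses on something with over 40 N, if the wrist force passes 120 N, or if a joint passes its speed limit or range.

## Robot

A 6-joint arm with a two-finger parallel gripper is mounted at the origin on the work surface. World frame = base frame: x ahead of the robot, y to its left, z up, the work surface at z = 0. Lengths are in mm, angles in degrees, forces in N, time in s.
With the tool pointing down it reaches from about 350 to 850 mm from the base axis. Payload 8.1 kg.
Tool frame: the origin (TCP) lies midway between the tips of the shut fingers; the grasp point (between the pads) lies 19 mm behind it (r.pinch_z is the distance from the TCP to the grasp point, in mm); z points along the fingers, y is the line along which they close (so a half turn about z gives the same grasp; the last joint's range is limited). The gripper opens to 85 mm and grips with 20 to 120 N. Pads are 22 mm wide; open, the fingers measure 114 mm over their backs; the gripper's body (76 mm by 85 mm) begins 54 mm behind the grasp point. The pads swing forward as they close: fully open they stand 13 mm farther back than shut.
Start: joints at [60.94, 7.471, 85.268, -0, 87.261, -4.893], TCP at [245.622, 547.426, 231.292] pointing down, gripper open.
Joint ranges: [-169.43, 169.43], [-51.17, 129.36], [1.28, 143.12], [-76.62, 256.62], [0, 156.53], [-152.29, 152.29]. Speed limits (degrees/s): [136.94, 136.94, 159.86, 180, 180, 180].

## Interface

Orientations are given as [roll, pitch, yaw] about the fixed x, y, z axes, in that order (R = Rz(yaw) Ry(pitch) Rx(roll)).
In Python, from bench import sensors, optics, job, r gives the robot as it stands.
- The arm moves only by the tool play_rows, never from a script. Its argument "motion" is a list that holds one entry, the list of rows, each a list of 6 numbers: the shift along the tool's x, y, z in cm, then the turn, a rotation vector about the tool's x, y, z in degrees. In form: [[[x, y, z, ax, ay, az], ...]]. A call has 1 to 5 rows; each row is the pose to reach, as a shift and turn from the pose commanded when the call began, along the tool's axes at that moment; what a row does not reach only later rows make up. A row lasts 1/10 s, in which the tool goes at most 50 mm and 8.59 degrees, less where a joint would pass 70% of its speed; a pose out of reach is approached as far as the arm can. A call with a gripper value outside its range is refused whole. "jaw" is the opening, from 0 (shut) to 1 (fully open), set as the call begins (left out, the last holds). The fingers move at their own pace and stop on an object; "squeeze" is the grip in N (left out, the last holds). Time passes only in rows, so rows that repeat a pose let the fingers close. It gives the time, the measured TCP pose, the force, the opening and the grip force at its end, in the units of the state.
- sensors.sense(): the state, without advancing time (a new reading comes with each control period).
- optics.snapshot(name): name is "side" or "top" or "wrist"; returns a dict with "pixels" (420x560x3 uint8, red, green, blue), "mtx" (3x3 intrinsics, pixels), "k1" (the pictures are not rectified: a ray, as slopes to the right and down, at radius r is drawn at 1 + k1 r^2 times it, then the intrinsics apply), "R" (3x3) and "t" (3): a world point X has camera coordinates R X + t; the wrist camera has in their place "T_tool_cam" (4x4, takes a point from camera to tool coordinates, whose origin is the TCP and whose axes are the flange's). Camera axes: x right, y down, z forward; pixel columns grow to the right and rows downward; lengths in mm; the calibration is good to about 2 mm. A picture is of the moment at which its call begins: read the wrist's pose just before it. There is no depth.
- job.hand_in(): hands the job in; it is judged then, once.
The state is a dict: "time": time; "joint_pos": joint angles; "qd": joint speeds; "joint_efforts": joint torques, N m; "tool_pos": TCP position; "tcp_rot": TCP orientation; "ft_force": force on the tool from outside, world axes, zero at the start; "wrist_torque": the same for the moment, N m; "finger_gap": finger opening in mm; "grip_force": force on a finger pad.
Only numpy, scipy, OpenCV 4.12 (cv2) and the standard library are available. Lean on these libraries where they do the work, as an engineer would, in place of code of your own. Each camera call takes 0.05 s, during which the arm holds its last target. There are 200 camera calls.

## Working session

There is one attempt and no reset: what is moved stays moved. The work goes in short steps, Python scripts to look and compute and a tool call to move; the robot and the scene stay as the last step left them, time stands still between calls to the robot, and variables do not carry over. Pictures are saved under pics/ and viewed, at most 15 in all, crops included, and the job is handed in when it is done.

Besides the shell and the picture viewer there is one more tool, called in YAML: its name, and indented under it one key for each argument. play_rows: Moves the arm, as the interface text tells. Its arguments: {"type":"object","properties":{"motion":{"type":"array","items":{"type":"array","items":{"type":"array","items":{"type":"number"}}}},"jaw":{"type":"number"},"squeeze":{"type":"number"}},"required":["motion"]}

```bash
ls; mkdir -p pics; python3 - <<'E'
from bench import sensors, optics, job, r
import cv2
print(sensors.sense())
for n in("top","side"):
    s=optics.snapshot(n);cv2.imwrite(f"pics/{n}0.png",s["pixels"][:,:,::-1]);print(n,s["mtx"],s["k1"],s["R"],s["t"])
E
```

```text
pics
{'time': 0.0, 'joint_pos': array([ 6.09408766e+01,  7.51392240e+00,  8.53284786e+01,  2.36386576e-03,
        8.72610729e+01, -4.89289919e+00]), 'qd': array([-0.19961296,  0.06378064,  0.07927424,  0.0228835 ,  0.06691283,
        0.01102774]), 'joint_efforts': array([-3.78062959e-04, -5.69386983e+01, -5.00550771e+01, -4.39861617e-05,
        1.45632739e-02,  6.89975650e-05]), 'tool_pos': array([245.33398004, 546.96236428, 230.26445907]), 'tcp_rot': array([-1.79897105e+02, -1.11779914e-02,  1.55833651e+02]), 'ft_force': array([ 0.29524155, -0.48884815, -0.27938227]), 'wrist_torque': array([-0.00323787,  0.00464412,  0.05477607]), 'grip_force': 0.0, 'finger_gap': 85.46103189874201}
top [[406.1464373    0.         275.30126385]
 [  0.         406.1464373  215.26961514]
 [  0.           0.           1.        ]] -0.07238065169071302 [[-0.02959212 -0.99948458 -0.01244485]
 [-0.99813095  0.03021346 -0.05312015]
 [ 0.05346877  0.01084965 -0.99851058]] [ 10.60756482 479.28239015 970.55411779]
side [[414.94058872   0.         280.53321379]
 [  0.         414.94058872 216.31506412]
 [  0.           0.           1.        ]] -0.10791965408258958 [[ 0.99932908 -0.03228918  0.01728588]
 [-0.00959416 -0.6862774  -0.72727662]
 [ 0.03534607  0.72662283 -0.68612675]] [-508.95786731   28.79992463  967.86570651]
```

View pics/top0.png

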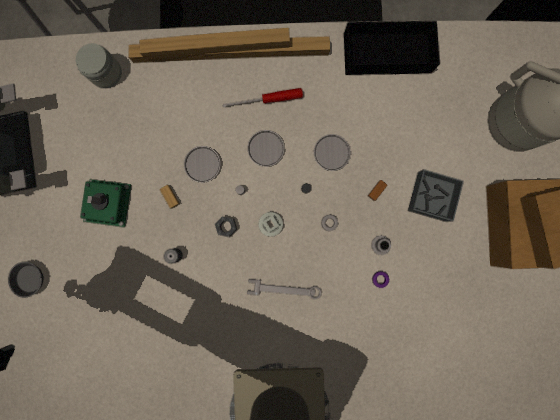

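View pics/side0.png

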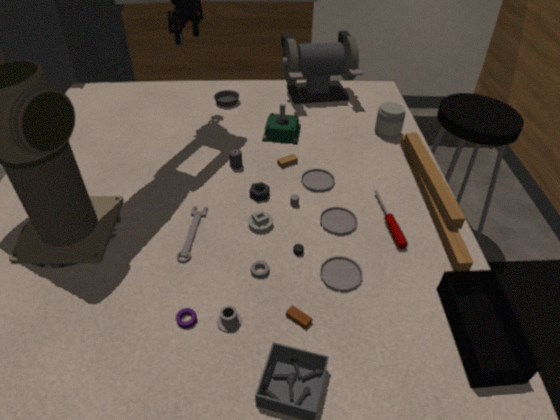

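Top view: gearbox at (106,203), so on the left. The dishes are at (203,164), (266,148) and (332,152). Parts: nut (227,226), pulley (272,224), ring (330,222), bush (382,244), roller (173,255). The side view agrees, and the purple ring at (187,318) there is a decoy.

```bash
cat > h.py <<'E'
import numpy as np, cv2
from scipy.spatial.transform import Rotation as Ro
from bench import sensors, optics, job, r
def snap(n):
    st=sensors.sense(); s=optics.snapshot(n)
    if n=="wrist":
        T=np.eye(4);T[:3,:3]=Ro.from_euler('xyz',st["tcp_rot"],degrees=True).as_matrix();T[:3,3]=st["tool_pos"]
        W=T@s["T_tool_cam"]; s["R"]=W[:3,:3].T; s["t"]=-W[:3,:3].T@W[:3,3]
    return s
def plane(s,px,z):
    px=np.array(px,float).reshape(-1,1,2)
    u=cv2.undistortPoints(px,s["mtx"],np.array([s["k1"],0,0,0.]))[:,0]
    d=np.c_[u,np.ones(len(u))]@s["R"]; c=-s["R"].T@s["t"]
    return (c+d*((z-c[2])/d[:,2])[:,None])[:,:2]
def proj(s,X):
    return cv2.projectPoints(np.array(X,float).reshape(-1,1,3),cv2.Rodrigues(s["R"])[0],np.array(s["t"],float),s["mtx"],np.array([s["k1"],0,0,0.]))[0][:,0]
def go(x,y,z,yaw):
    "row from the measured pose to TCP x,y,z, tool down, yaw (mod 180 nearest)"
    st=sensors.sense();R=Ro.from_euler('xyz',st["tcp_rot"],degrees=True)
    cur=st["tcp_rot"][2]; yaw=cur+(yaw-cur+90)%180-90
    d=R.inv().apply(np.array([x,y,z])-st["tool_pos"])/10
    w=(R.inv()*Ro.from_euler('xyz',[180,0,yaw],degrees=True)).as_rotvec(degrees=True)
    print("t",round(st["time"],2),"row",np.round(d,2),np.round(w,2))
def rot(yaw_now,dx,dy): # world shift -> tool xy
    a=np.radians(yaw_now);return dx*np.cos(a)+dy*np.sin(a),dx*np.sin(a)-dy*np.cos(a)
E
python3 - <<'E'
from h import *
s=snap("top")
for n,p,z in [("gear",(106,203),44),("shaft",(97,200),100),("dL",(203,164),10),("dM",(266,148),10),("dR",(332,152),10),("nut",(227,226),24),("pul",(272,224),16),("ring",(330,222),14),("bush",(382,244),34),("roller",(173,255),48)]: print(n,plane(s,p,z).round())
w=snap("wrist");print(w["T_tool_cam"].round(3),w["mtx"],w["k1"])
go(430,0,350,90)
E
```

```text
gear [[519. 400.]]
shaft [[521. 396.]]
dL [[611. 170.]]
dM [[646.  14.]]
dR [[ 631. -147.]]
nut [[457. 113.]]
pul [[458.   5.]]
ring [[ 459. -135.]]
bush [[ 403. -254.]]
roller [[392. 238.]]
[[ 1.00000e-03 -9.46000e-01 -3.25000e-01  8.34700e+01]
 [ 1.00000e+00  1.00000e-03  0.00000e+00  5.40000e-02]
 [-0.00000e+00 -3.25000e-01  9.46000e-01 -1.43532e+02]
 [ 0.00000e+00  0.00000e+00  0.00000e+00  1.00000e+00]] [[315.40791967   0.         275.26199961]
 [  0.         315.40791967 209.43147908]
 [  0.           0.           1.        ]] 0.00466529237407793
t 0.2 row [-39.24 -42.38 -11.89] [-6.000e-02  3.000e-02  6.584e+01]
```

```bash
python3 -c "
from h import *
go(450,0,320,180)"
```

```text
t 0.2 row [-41.06 -41.56  -8.89] [-7.000e-02 -2.000e-02 -2.416e+01]
```

play_rows:
  motion:
    - [[-41, -41.6, -8.9, 0, 0, -24.1], [-41, -41.6, -8.9, 0, 0, -24.1], [-41, -41.6, -8.9, 0, 0, -24.1], [-41, -41.6, -8.9, 0, 0, -24.1], [-41, -41.6, -8.9, 0, 0, -24.1]]

```text
time: 0.7
tool_pos: [331.6, 314.9, 268.9]
tcp_rot: [-180.0, 0.0, 180.0]
ft_force: [1.1, 0.2, 0.6]
finger_gap: 85.1
grip_force: 0.0
```

```bash
python3 -c "
from h import *
print(sensors.sense()['tool_pos'])
go(450,0,320,180)"
```

```text
[331.62923476 314.90395895 268.90287675]
t 0.7 row [-11.85 -31.49  -5.11] [-0.01  0.   -0.02]
```

play_rows:
  motion:
    - [[-11.8, -31.5, -5.1, 0, 0, 0], [-11.8, -31.5, -5.1, 0, 0, 0], [-11.8, -31.5, -5.1, 0, 0, 0], [-11.8, -31.5, -5.1, 0, 0, 0], [-11.8, -31.5, -5.1, 0, 0, 0]]

```text
time: 1.2
tool_pos: [418.2, 83.2, 306.7]
tcp_rot: [180.0, 0.0, 179.9]
ft_force: [0.8, 0.6, 0.5]
finger_gap: 85.6
grip_force: 0.0
```

play_rows:
  motion:
    - [[0, -6, 0, 0, 0, 0], [0, -6, 0, 0, 0, 0], [0, -6, 0, 0, 0, 0], [0, -6, 0, 0, 0, 0], [0, -6, 0, 0, 0, 0]]

```text
time: 1.7
tool_pos: [417.8, 26.6, 306.2]
tcp_rot: [180.0, -0.0, -180.0]
ft_force: [-0.0, 0.5, 0.6]
finger_gap: 85.3
grip_force: 0.0
```

```bash
python3 -c "
from h import *
s=snap('wrist');cv2.imwrite('pics/w0.png',cv2.resize(s['pixels'][:,:,::-1],None,fx=1.42,fy=1.42));np.savez('w0.npz',**s)
go(450,0,320,180)"
```

```text
t 1.75 row [-3.22 -2.67 -1.38] [ 0.02 -0.01  0.07]
```

View pics/w0.png

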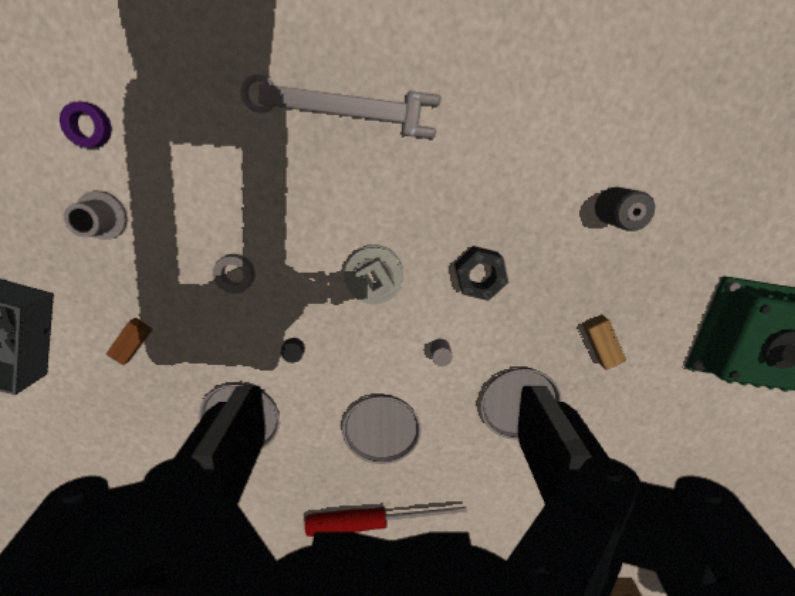

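The wrist view shows, in enlarged pixels: pulley rim centre (373,275), nut (480,272), ring (235,273), bush (95,217), roller top (637,211). The dishes are at (240,415), (380,428) and (518,402).

```bash
python3 - <<'E'
from h import *
s=dict(np.load('w0.npz'))
for n,p,z in [("dL",(518,402),10),("dM",(380,428),10),("dR",(240,415),10),("nut",(480,272),20),("pul",(373,275),14),("hub",(377,275),30),("ring",(235,272),12),("bushFlange",(98,217),5),("rollerTop",(637,211),48)]: print(n,plane(s,np.array(p)/1.42,z).round())
t=snap("top"); I=t["pixels"][185:265,60:400]; cv2.imwrite("pics/topc.png",cv2.resize(np.hstack([t["pixels"][205:245,250:350],t["pixels"][180:220,70:170]])[:,:,::-1],None,fx=4,fy=4,interpolation=2))
# hover so that the camera looks at the pulley: TCP
go(430,0,160,180)
E
```

```text
dL [[610. 170.]]
dM [[644.  15.]]
dR [[ 627. -145.]]
nut [[455. 116.]]
pul [[460.   9.]]
hub [[455.  13.]]
ring [[ 457. -131.]]
bushFlange [[ 403. -262.]]
rollerTop [[391. 245.]]
t 1.8 row [-1.22 -2.66 14.62] [ 0.01 -0.01  0.07]
```

View pics/topc.png

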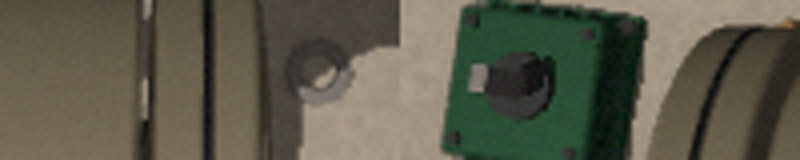

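play_rows:
  motion:
    - [[-3.2, -1.7, 19.5, 0, 0, 0], [-3.2, -1.7, 19.5, 0, 0, 0], [-3.2, -1.7, 19.5, 0, 0, 0], [-3.2, -1.7, 19.5, 0, 0, 0], [-3.2, -1.7, 19.5, 0, 0, 0]]

```text
time: 2.3
tool_pos: [444.8, 9.3, 104.1]
tcp_rot: [179.9, -0.7, -180.0]
ft_force: [-1.6, 0.6, -1.1]
finger_gap: 85.7
grip_force: 0.0
```

```bash
python3 -c "
from h import *
s=snap('wrist');cv2.imwrite('pics/w1.png',cv2.resize(s['pixels'][120:320,140:420][:,:,::-1],None,fx=2.8,fy=2.8,interpolation=2));np.savez('w1.npz',**s)
print(sensors.sense()['tool_pos'])"
```

```text
[446.91556179   9.23043476 108.16220359]
```

View pics/w1.png

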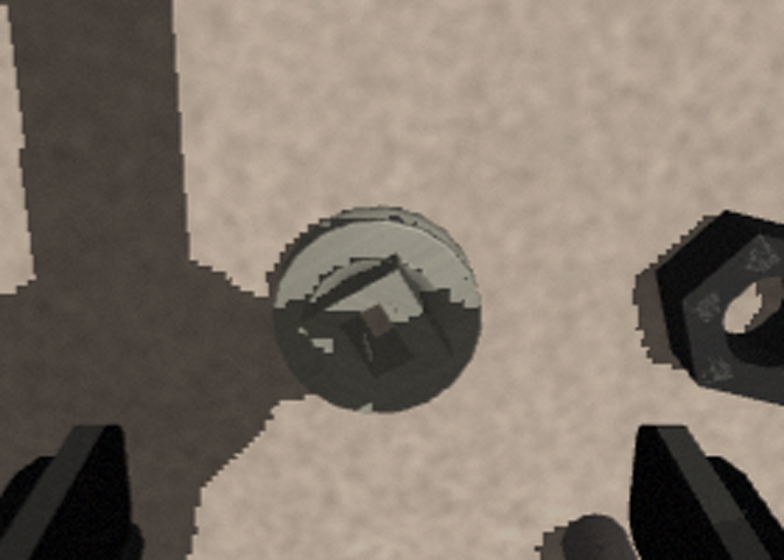

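The pulley's rim top circle is centred near (377,316) in the crop. The slot's long side runs from about (340,320) to (373,375), and the right-hand hub edge from (400,257) to (450,350).

```bash
python3 - <<'E'
from h import *
s=dict(np.load('w1.npz'))
f=lambda p,z:plane(s,np.array(p)/2.8+[140,120],z)
print(f([(377,222),(377,412),(272,316),(481,310)],16).round(1))
q=f([(340,320),(373,375),(413,355),(400,257),(450,350)],30);print(q.round(1))
for a,b in((0,1),(1,2),(3,4)):
    v=q[b]-q[a];print(np.degrees(np.arctan2(v[1],v[0])))
go(460,8.5,60,119)
E
```

```text
[[431.5   9. ]
 [489.9   9. ]
 [459.3 -20.9]
 [457.5  38.5]]
[[454.7  -0.9]
 [470.9   7.9]
 [464.9  18.7]
 [436.9  15. ]
 [463.4  28.7]]
28.47659618193319
118.88853904569723
27.380830779802608
t 2.35 row [-1.35 -0.08  4.81] [-0.2  -0.44 61.01]
```

play_rows:
  motion:
    - [[-1.35, -0.03, 4, 0, 0, 8.5], [-1.35, -0.03, 4, 0, 0, 17], [-1.35, -0.03, 4, 0, 0, 25.5], [-1.35, -0.03, 4, 0, 0, 34], [-1.35, -0.03, 4, 0, 0, 42.5]]

```text
time: 2.85
tool_pos: [465.8, 8.4, 75.1]
tcp_rot: [179.8, 0.2, 137.2]
ft_force: [-0.2, 0.3, -0.1]
finger_gap: 85.2
grip_force: 0.0
```

play_rows:
  motion:
    - [[0, 0, 0, 0, 0, 8.5], [0, 0, 0, 0, 0, 17], [0, 0, 0, 0, 0, 18.8], [0, 0, 0, 0, 0, 18.8]]

```text
time: 3.25
tool_pos: [465.7, 8.3, 74.9]
tcp_rot: [179.8, 0.2, 118.7]
ft_force: [0.1, -0.3, 0.2]
finger_gap: 85.3
grip_force: 0.0
```

```bash
python3 -c "
from h import *
go(460.5,8.9,18,118.3)"
```

```text
t 3.25 row [ 0.31 -0.46  5.69] [0.24 0.15 0.38]
```

play_rows:
  motion:
    - [[0.3, -0.45, 3, 0.2, 0.1, 0.4], [0.3, -0.45, 5.7, 0.2, 0.1, 0.4], [0.3, -0.45, 5.7, 0.2, 0.1, 0.4], [0.3, -0.45, 5.7, 0.2, 0.1, 0.4]]

```text
time: 3.65
tool_pos: [458.7, 8.5, 15.8]
tcp_rot: [-179.8, -0.1, 118.3]
ft_force: [2.1, -0.1, 0.3]
finger_gap: 85.1
grip_force: 0.0
```

play_rows:
  motion:
    - [[0, 0, 0, 0, 0, 0], [0, 0, 0, 0, 0, 0], [0, 0, 0, 0, 0, 0], [0, 0, 0, 0, 0, 0], [0, 0, 0, 0, 0, 0]]
  jaw: 0.2
  squeeze: 30

```text
time: 4.15
tool_pos: [459.5, 8.3, 15.7]
tcp_rot: [-180.0, -0.0, 118.2]
ft_force: [1.7, 1.1, 6.1]
finger_gap: 29.1
grip_force: 32.9
```

play_rows:
  motion:
    - [[0, 0, -0.2, 0, 0, 0], [0, 0, -0.2, 0, 0, 0], [0, 0, -0.2, 0, 0, 8.5], [0, 0, -0.2, 0, 0, 17], [0, 0, -0.2, 0, 0, 25.5]]
  jaw: 0.75

```text
time: 4.65
tool_pos: [457.5, 8.2, 16.0]
tcp_rot: [-179.7, -0.0, 92.4]
ft_force: [-0.8, 0.3, 0.4]
finger_gap: 63.8
grip_force: 0.0
```

play_rows:
  motion:
    - [[0, 0, 0, 0, 0, 8.5], [0, 0, 0, 0, 0, 17], [0, 0, 0, 0, 0, 25.5], [0, 0, 0, 0, 0, 34], [0, 0, 0, 0, 0, 42.5]]

```text
time: 5.15
tool_pos: [457.6, 8.3, 16.0]
tcp_rot: [-179.8, 0.2, 49.9]
ft_force: [0.4, 0.4, 0.0]
finger_gap: 64.4
grip_force: 0.0
```

play_rows:
  motion:
    - [[0, 0, 0, 0, 0, 8.5], [0, 0, 0, 0, 0, 17], [0, 0, 0, 0, 0, 22], [0, 0, 0, 0, 0, 22]]

```text
time: 5.55
tool_pos: [457.6, 8.3, 16.0]
tcp_rot: [-179.9, 0.2, 28.2]
ft_force: [0.0, 0.0, -0.7]
finger_gap: 64.2
grip_force: 0.0
```

```bash
python3 -c "
from h import *
go(459.5,8.3,17.5,28.2)
s=snap('wrist');cv2.imwrite('pics/w2.png',s['pixels'][:,:,::-1])"
```

```text
t 5.55 row [ 0.17  0.09 -0.15] [-0.12  0.24 -0.04]
```

play_rows:
  motion:
    - [[0.17, 0.1, -0.15, 0, 0, 0], [0.17, 0.1, -0.15, 0, 0, 0], [0.17, 0.1, -0.15, 0, 0, 0], [0.17, 0.1, -0.15, 0, 0, 0], [0.17, 0.1, -0.15, 0, 0, 0]]
  jaw: 0.15
  squeeze: 80

```text
time: 6.1
tool_pos: [460.6, 8.1, 18.4]
tcp_rot: [-179.9, 0.2, 28.3]
ft_force: [-0.2, -0.3, 5.2]
finger_gap: 27.7
grip_force: 79.6
```

play_rows:
  motion:
    - [[0, 0, -0.2, 0, 0, 0], [0, 0, -3, 0, 0, 0], [0, 0, -7, 0, 0, 0], [0, 0, -11, 0, 0, 0], [0, 0, -13, 0, 0, 0]]

```text
time: 6.6
tool_pos: [461.8, 8.1, 151.3]
tcp_rot: [180.0, 0.0, 28.3]
ft_force: [-0.3, -1.1, -1.5]
finger_gap: 27.7
grip_force: 79.3
```

```bash
python3 -c "
from h import *
print(sensors.sense()['finger_gap'],sensors.sense()['grip_force'],sensors.sense()['ft_force'])
go(521,395,200,90)
s=snap('wrist');cv2.imwrite('pics/w2.png',s['pixels'][:,:,::-1])"
```

```text
27.653301275008435 79.29334916174412 [-0.27602411 -1.08163032 -1.49775095]
t 6.6 row [ 23.53 -31.28  -4.89] [ 2.000e-02  2.000e-02 -6.174e+01]
```

View pics/w2.png

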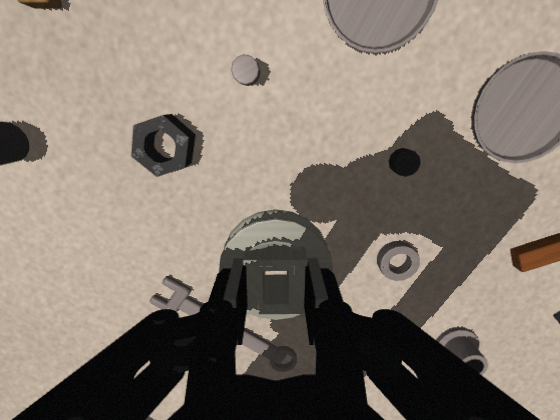

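```bash
python3 -c "
from h import *
go(476,317,190,60)"
```

```text
t 6.65 row [ 15.77 -26.61  -3.64] [  0.18  -0.11 -31.74]
```

play_rows:
  motion:
    - [[15.8, -26.6, -3.6, 0, 0, -6.3], [15.8, -26.6, -3.6, 0, 0, -12.6], [15.8, -26.6, -3.6, 0, 0, -19], [15.8, -26.6, -3.6, 0, 0, -25], [15.8, -26.6, -3.6, 0, 0, -31.7]]

```text
time: 7.15
tool_pos: [470.5, 258.1, 175.7]
tcp_rot: [-179.8, 0.2, 60.2]
ft_force: [0.9, 0.1, -0.6]
finger_gap: 27.6
grip_force: 79.3
```

```bash
python3 -c "
from h import *
go(476,317,190,60)"
```

```text
t 7.15 row [ 5.38 -2.46 -1.44] [-0.23  0.18  0.19]
```

play_rows:
  motion:
    - [[5.4, -2.5, -1.4, 0, 0, 0], [5.4, -2.5, -1.4, 0, 0, 0], [5.4, -2.5, -1.4, 0, 0, 0], [5.4, -2.5, -1.4, 0, 0, 0], [5.4, -2.5, -1.4, 0, 0, 0]]

```text
time: 7.65
tool_pos: [476.5, 313.9, 189.5]
tcp_rot: [-179.8, 0.2, 59.9]
ft_force: [-1.5, -0.7, -1.3]
finger_gap: 27.9
grip_force: 79.4
```

```bash
python3 -c "
from h import *
s=snap('wrist');np.savez('w3.npz',**s);print(sensors.sense()['tool_pos'])
p=proj(s,[521,395,75])[0];print(p);a,b=int(p[0])-100,max(0,int(p[1])-80)
cv2.imwrite('pics/w3.png',cv2.resize(s['pixels'][b:b+150,a:a+200][:,:,::-1],None,fx=4,fy=4,interpolation=2));print(a,b)"
```

```text
[476.66597258 313.93222511 189.78002518]
[272.64280881  88.4610105 ]
172 8
```

View pics/w3.png

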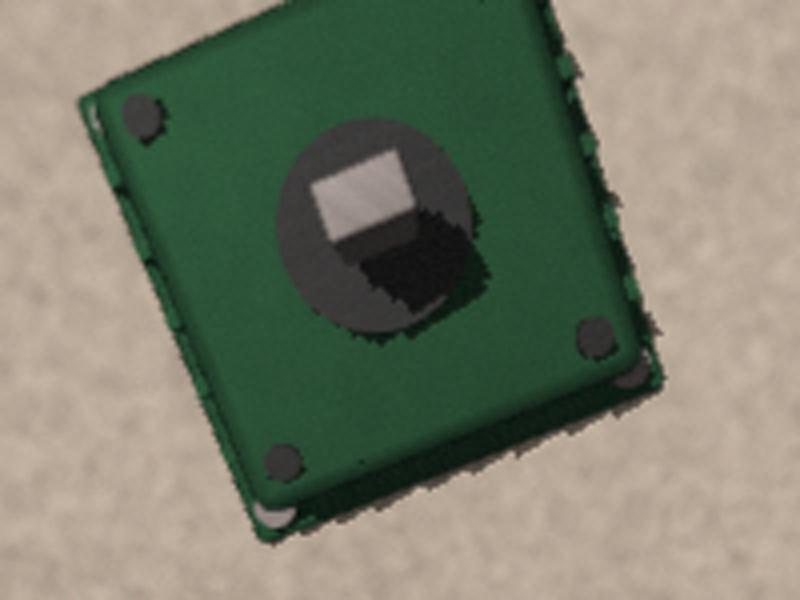

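The shaft's top face has corners (311,184), (396,150), (415,207) and (332,242) in the crop. The shoulder disc is centred near (374,226).

```bash
python3 - <<'E'
from h import *
s=dict(np.load('w3.npz'))
f=lambda p,z:plane(s,np.array(p)/4+[172,8],z)
q=f([(311,184),(396,150),(415,207),(332,242)],100);print(q.round(1),q.mean(0))
for a,b in((0,1),(3,2),(0,3),(1,2)):
    v=q[b]-q[a];print(np.hypot(*v),np.degrees(np.arctan2(v[1],v[0])))
print(f([(374,226),(276,226),(473,226),(374,118),(374,333)],50).round(1))
E
```

```text
[[518.5 420.3]
 [533.3 417.6]
 [531.7 408.6]
 [516.9 411. ]] [525.08333281 414.38853104]
15.061425341334767 -10.472476607742559
15.007742979903933 -9.19355676243378
9.438664845800435 -99.5807432993571
9.102995993168907 -99.90930641956412
[[525.3 414.5]
 [508.  424.6]
 [542.8 404.4]
 [535.3 431.4]
 [514.9 397. ]]
```

```bash
python3 - <<'E'
from h import *
im=cv2.imread('pics/w2.png'); s=dict(np.load('w3.npz'))
print(im[200:270,276].sum(1).tolist())
M=s["T_tool_cam"]
def tp(p,z):
    u=cv2.undistortPoints(np.array(p,float).reshape(1,1,2),s["mtx"],np.array([s["k1"],0,0,0.]))[0,0]
    d=M[:3,:3]@[u[0],u[1],1];c=M[:3,3];return (c+d*(z-c[2])/d[2]).round(1)
for row in(209,210,211,212,214): print(row,tp((275,row),18.4),tp((275,row),2.4))
print(tp((221,255),2.4),tp((331,255),2.4))
go(525.1,414.4,170,170.2)
E
```

```text
[532, 527, 523, 526, 528, 530, 537, 538, 538, 373, 254, 312, 324, 180, 180, 181, 184, 192, 214, 328, 514, 473, 469, 473, 483, 477, 474, 471, 461, 463, 460, 476, 475, 482, 479, 478, 471, 443, 185, 192, 205, 401, 403, 391, 366, 155, 152, 159, 152, 156, 157, 150, 157, 156, 160, 154, 150, 141, 150, 159, 170, 186, 174, 190, 177, 176, 182, 180, 174, 180]
209 [28.5  0.1 18.4] [33.9  0.1  2.4]
210 [27.9  0.1 18.4] [33.4  0.1  2.4]
211 [27.3  0.1 18.4] [32.9  0.1  2.4]
212 [26.8  0.1 18.4] [32.4  0.1  2.4]
214 [25.6  0.1 18.4] [31.3  0.1  2.4]
[  8.9 -27.7   2.4] [ 8.9 28.9  2.4]
t 7.7 row [11.13 -0.85  1.94] [-0.07  0.3  69.63]
```

play_rows:
  motion:
    - [[3, 0, 0, 0, 0, -8.5], [6, 0, 0, 0, 0, -17], [9, 0, 0, 0, 0, -25.5], [11, -0.7, 0, 0, 0, -34], [11, -0.7, 0, 0, 0, -42.5]]

```text
time: 8.2
tool_pos: [526.3, 415.1, 189.7]
tcp_rot: [-179.8, -0.1, 102.8]
ft_force: [0.5, 0.6, -1.1]
finger_gap: 27.7
grip_force: 79.3
```

play_rows:
  motion:
    - [[0, 0, 0, 0, 0, -8.5], [0, 0, 0, 0, 0, -17], [0, 0, 0, 0, 0, -25.5], [0, 0, 0, 0, 0, -34], [0, 0, 0, 0, 0, -42.5]]

```text
time: 8.7
tool_pos: [526.3, 412.7, 190.1]
tcp_rot: [-179.8, -0.2, 145.2]
ft_force: [0.5, -0.3, -0.7]
finger_gap: 27.7
grip_force: 79.3
```

play_rows:
  motion:
    - [[0, 0, 0, 0, 0, -8.5], [0, 0, 0, 0, 0, -17], [0, 0, 0, 0, 0, -25.2], [0, 0, 0, 0, 0, -25.2]]

```text
time: 9.1
tool_pos: [526.3, 412.8, 190.2]
tcp_rot: [-179.9, -0.2, 170.2]
ft_force: [0.4, -0.1, -0.6]
finger_gap: 28.2
grip_force: 79.3
```

```bash
python3 -c "
from h import *
go(523.8,414.7,135,170.2)"
```

```text
t 9.1 row [0.25 0.15 5.52] [-0.07 -0.24 -0.03]
```

play_rows:
  motion:
    - [[0.25, 0.15, 2.5, 0, 0, 0], [0.25, 0.15, 5.5, 0, 0, 0], [0.25, 0.15, 5.5, 0, 0, 0], [0.25, 0.15, 5.5, 0, 0, 0], [0.25, 0.15, 5.5, 0, 0, 0]]

```text
time: 9.6
tool_pos: [524.5, 416.4, 137.5]
tcp_rot: [179.9, -0.1, 170.0]
ft_force: [0.4, 0.4, -1.2]
finger_gap: 27.7
grip_force: 79.4
```

```bash
python3 -c "
from h import *
go(523.8,414.7,135,170.2)
a=snap('wrist');b=snap('top');c=snap('side')
cs=[]
for s,P in((a,(525,414,130)),(b,(525,414,110)),(c,(525,414,110))):
    p=proj(s,P)[0].astype(int);x=min(max(p[0]-50,0),460);y=min(max(p[1]-50,0),320)
    print(x,y);cs.append(cv2.resize(s['pixels'][y:y+100,x:x+100],(266,266),interpolation=2))
cv2.imwrite('pics/w4.png',np.hstack(cs)[:,:,::-1])"
```

```text
t 9.6 row [ 0.04 -0.18  0.25] [ 0.05 -0.11 -0.18]
220 216
37 148
231 50
```

View pics/w4.png

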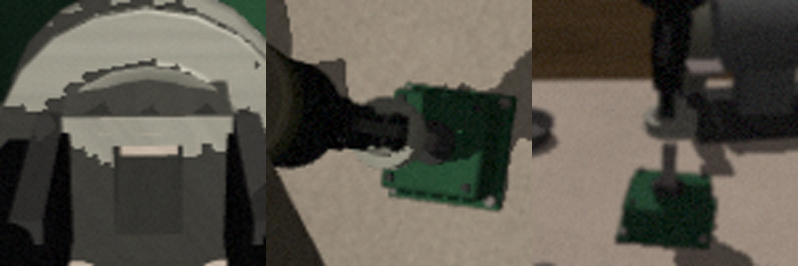

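play_rows:
  motion:
    - [[0, -0.18, 0.6, 0, 0, -0.1], [0, -0.18, 1.2, 0, 0, -0.1], [0, -0.18, 1.6, 0, 0, -0.1], [0, -0.18, 2.0, 0, 0, -0.1], [0, -0.18, 2.2, 0, 0, -0.1]]

```text
time: 10.25
tool_pos: [522.7, 414.2, 112.4]
tcp_rot: [-179.9, -0.3, 170.2]
ft_force: [-0.0, -0.4, -1.5]
finger_gap: 28.1
grip_force: 79.4
```

play_rows:
  motion:
    - [[0, 0, 0.6, 0, 0, 0], [0, 0, 1.2, 0, 0, 0], [0, 0, 1.8, 0, 0, 0], [0, 0, 2.4, 0, 0, 0], [0, 0, 2.8, 0, 0, 0]]

```text
time: 10.75
tool_pos: [522.7, 414.2, 84.4]
tcp_rot: [-179.9, -0.3, 170.2]
ft_force: [0.7, 0.5, -1.1]
finger_gap: 28.1
grip_force: 79.4
```

play_rows:
  motion:
    - [[0, 0, 0.5, 0, 0, 0], [0, 0, 1.0, 0, 0, 0], [0, 0, 1.3, 0, 0, 0], [0, 0, 1.5, 0, 0, 0], [0, 0, 1.55, 0, 0, 0]]

```text
time: 11.25
tool_pos: [522.8, 414.3, 69.6]
tcp_rot: [-179.9, -0.2, 170.2]
ft_force: [-0.6, 0.1, -0.5]
finger_gap: 27.6
grip_force: 79.4
```

play_rows:
  motion:
    - [[0, 0, 0.1, 0, 0, 0], [0, 0, 0.1, 0, 0, 0], [0, 0, 0.1, 0, 0, 0]]

```text
time: 11.55
tool_pos: [523.0, 414.5, 69.1]
tcp_rot: [-180.0, -0.2, 170.2]
ft_force: [-0.2, -0.3, -1.2]
finger_gap: 27.5
grip_force: 79.4
```

play_rows:
  motion:
    - [[0, 0, 0, 0, 0, 0], [0, 0, 0, 0, 0, 0], [0, 0, 0, 0, 0, 0], [0, 0, 0, 0, 0, 0], [0, 0, 0, 0, 0, 0]]
  jaw: 0.85

```text
time: 12.05
tool_pos: [522.9, 414.4, 69.0]
tcp_rot: [-180.0, -0.2, 170.2]
ft_force: [0.9, 1.1, -0.1]
finger_gap: 72.4
grip_force: 0.0
```

play_rows:
  motion:
    - [[0, 0, -3, 0, 0, 0], [0, 0, -7, 0, 0, 0], [0, 0, -11, 0, 0, 0], [0, 0, -14, 0, 0, 0], [0, 0, -14, 0, 0, 0]]

```text
time: 12.55
tool_pos: [526.0, 416.2, 216.2]
tcp_rot: [179.6, 0.2, 170.2]
ft_force: [-0.2, 0.4, -0.6]
finger_gap: 72.4
grip_force: 0.0
```

```bash
python3 -c "
from h import *
s=snap('wrist');np.savez('w5.npz',**s);print(sensors.sense()['tool_pos'])
p=proj(s,[525,414,80])[0];print(p);a,b=int(p[0])-80,int(p[1])-60
print(a,b);cv2.imwrite('pics/w5.png',cv2.resize(s['pixels'][b:b+120,a:a+160][:,:,::-1],None,fx=4,fy=4,interpolation=2))
go(458,-130,150,180)"
```

```text
[525.01633415 415.49593156 212.80860281]
[271.6963987  195.45451715]
191 135
t 12.6 row [ -2.64 -54.92   6.08] [ 0.21  0.07 -9.77]
```

View pics/w5.png

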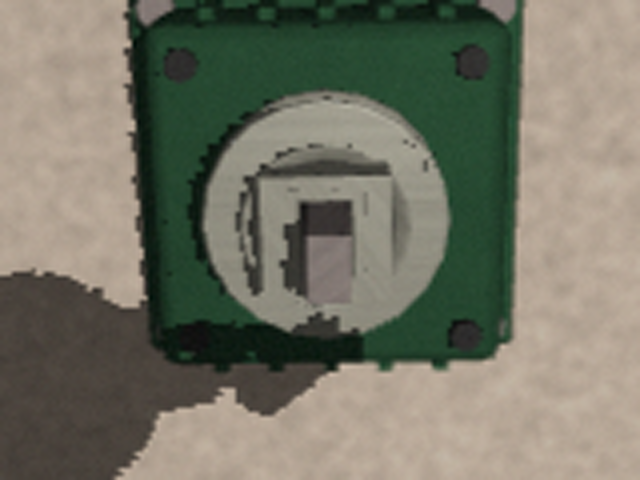

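The pulley is seated on the shaft. In the crop, the shaft top runs from (306,235) to (353,302) and the rim is 203 to 449 wide.

```bash
python3 - <<'E'
from h import *
s=dict(np.load('w5.npz'))
f=lambda p,z:plane(s,np.array(p)/4+[191,135],z)
q=f([(306,235),(354,235),(352,303),(307,301)],100);print(q.round(1),q.mean(0))
for z in(60,66,72):
    a=f([(203,215),(449,215)],z);print(z,np.hypot(*(a[1]-a[0])),a.mean(0))
a=f([(325,96),(325,337)],66);print(a)
E
```

```text
[[517.  411.8]
 [518.8 422. ]
 [533.9 419. ]
 [531.8 409.4]] [525.37560303 415.54413987]
60 60.40836631881937 [524.24160017 414.87252335]
66 59.1976302521202 [522.6147757  415.16606457]
72 57.98689418542098 [520.98795122 415.4596058 ]
[[494.28087003 419.85240309]
 [553.52141516 409.50107561]]
```

play_rows:
  motion:
    - [[-2.6, -54.9, 6, 0, 0, 0], [-2.6, -54.9, 6, 0, 0, 0], [-2.6, -54.9, 6, 0, 0, 0], [-2.6, -54.9, 6, 0, 0, -5], [-2.6, -54.9, 6, 0, 0, -9.8]]

```text
time: 13.1
tool_pos: [491.2, 165.8, 179.8]
tcp_rot: [-180.0, -0.4, -179.7]
ft_force: [0.7, -0.1, 1.7]
finger_gap: 73.1
grip_force: 0.0
```

```bash
python3 -c "
from h import *
go(448,-130,110,180)"
```

```text
t 13.1 row [  4.41 -29.56   7.03] [-0.05 -0.36  0.25]
```

play_rows:
  motion:
    - [[4.4, -29.6, 5, 0, 0, 0], [4.4, -29.6, 5, 0, 0, 0], [4.4, -29.6, 5, 0, 0, 0], [4.4, -29.6, 5, 0, 0, 0], [4.4, -29.6, 5, 0, 0, 0]]

```text
time: 13.6
tool_pos: [454.8, -77.7, 139.1]
tcp_rot: [180.0, -0.3, -180.0]
ft_force: [0.5, -0.4, -0.6]
finger_gap: 72.9
grip_force: 0.0
```

```bash
python3 -c "
from h import *
go(448,-130,110,180)"
```

```text
t 13.6 row [ 0.67 -5.24  2.91] [ 0.02 -0.33  0.05]
```

play_rows:
  motion:
    - [[0.7, -5.2, 2.9, 0, 0, 0], [0.7, -5.2, 2.9, 0, 0, 0], [0.7, -5.2, 2.9, 0, 0, 0], [0.7, -5.2, 2.9, 0, 0, 0]]

```text
time: 14.0
tool_pos: [449.2, -127.3, 111.4]
tcp_rot: [179.9, -0.3, -180.0]
ft_force: [0.4, 0.4, -0.5]
finger_gap: 72.8
grip_force: 0.0
```

```bash
python3 -c "
from h import *
s=snap('wrist');np.savez('w6.npz',**s);print(sensors.sense()['tool_pos'])
p=proj(s,[458,-132,14])[0];a,b=int(p[0])-70,int(p[1])-50
print(a,b);cv2.imwrite('pics/w6.png',cv2.resize(s['pixels'][b:b+100,a:a+140][:,:,::-1],None,fx=5,fy=5,interpolation=2))"
```

```text
[ 449.69585248 -127.05308068  112.02260797]
199 171
```

View pics/w6.png

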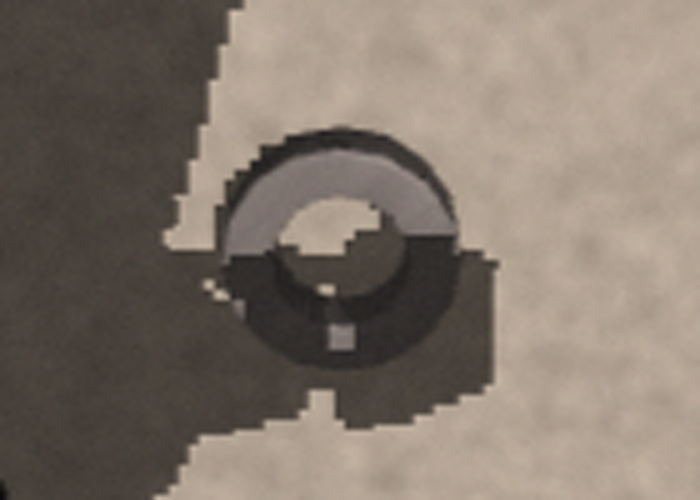

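Ring top circle: left 223, right 460, top 148, bottom 370, so its centre is (341.5,259) in the crop.

```bash
python3 - <<'E'
from h import *
s=dict(np.load('w6.npz'))
f=lambda p,z:plane(s,np.array(p)/5+[199,171],z)
print(f([(341.5,259),(223,259),(460,259),(341,148),(341,370)],14).round(1))
c=f((341.5,259),14)[0]; go(c[0],c[1],4.5,180)
E
```

```text
[[ 459.5 -133.7]
 [ 459.5 -153.1]
 [ 459.5 -114.3]
 [ 440.4 -133.6]
 [ 479.4 -133.9]]
t 14.05 row [-1.02 -0.67 10.75] [ 0.02 -0.22  0.08]
```

play_rows:
  motion:
    - [[-1, -0.67, 4, 0, 0, 0], [-1, -0.67, 7.5, 0, 0, 0], [-1, -0.67, 9.7, 0, 0, 0], [-1, -0.67, 10.6, 0, 0, 0], [-1, -0.67, 10.6, 0, 0, 0]]

```text
time: 14.55
tool_pos: [458.7, -133.5, 5.3]
tcp_rot: [180.0, -0.3, -179.9]
ft_force: [0.0, 0.0, -0.6]
finger_gap: 72.4
grip_force: 0.0
```

```bash
python3 -c "
from h import *
print(sensors.sense()['tool_pos']);go(459.5,-133.7,4.5,180)"
```

```text
[ 458.66450439 -133.46252381    5.26064135]
t 14.55 row [-0.08 -0.02  0.08] [ 0.04 -0.32  0.14]
```

play_rows:
  motion:
    - [[-0.08, 0, 0.05, 0, 0, 0], [-0.08, 0, 0.05, 0, 0, 0], [-0.08, 0, 0.05, 0, 0, 0], [-0.08, 0, 0.05, 0, 0, 0], [-0.08, 0, 0.05, 0, 0, 0]]
  jaw: 0.3
  squeeze: 25

```text
time: 15.05
tool_pos: [461.4, -135.3, 7.4]
tcp_rot: [-179.9, -0.0, -180.0]
ft_force: [-1.2, 1.6, 7.0]
finger_gap: 37.9
grip_force: 24.3
```

play_rows:
  motion:
    - [[0, 0, 0, 0, 0, 0], [0, 0, 0, 0, 0, 0], [0, 0, 0, 0, 0, 0], [0, 0, 0, 0, 0, 8.5], [0, 0, 0, 0, 0, 17]]
  jaw: 0.8

```text
time: 15.55
tool_pos: [459.7, -134.9, 5.4]
tcp_rot: [-179.9, -0.2, 162.7]
ft_force: [0.4, 0.1, 0.6]
finger_gap: 68.4
grip_force: 0.0
```

play_rows:
  motion:
    - [[0, 0, 0, 0, 0, 8.5], [0, 0, 0, 0, 0, 17], [0, 0, 0, 0, 0, 25.5], [0, 0, 0, 0, 0, 34], [0, 0, 0, 0, 0, 42.5]]

```text
time: 16.05
tool_pos: [459.7, -134.9, 5.3]
tcp_rot: [-179.8, -0.1, 120.2]
ft_force: [0.8, 1.1, 0.4]
finger_gap: 68.6
grip_force: 0.0
```

play_rows:
  motion:
    - [[0, 0, 0, 0, 0, 8.5], [0, 0, 0, 0, 0, 17], [0, 0, 0, 0, 0, 25.5], [0, 0, 0, 0, 0, 30.5], [0, 0, 0, 0, 0, 30.5]]

```text
time: 16.55
tool_pos: [459.8, -134.9, 5.3]
tcp_rot: [-179.8, 0.0, 90.0]
ft_force: [-0.4, 0.5, -0.3]
finger_gap: 68.3
grip_force: 0.0
```

play_rows:
  motion:
    - [[0, 0, 0, 0, 0, 0], [0, 0, 0, 0, 0, 0], [0, 0, 0, 0, 0, 0], [0, 0, 0, 0, 0, 0], [0, 0, 0, 0, 0, 0]]
  jaw: 0.3
  squeeze: 60

```text
time: 17.05
tool_pos: [460.0, -135.0, 6.0]
tcp_rot: [-179.8, 0.0, 90.1]
ft_force: [-1.4, 1.1, 6.0]
finger_gap: 36.7
grip_force: 59.3
```

play_rows:
  motion:
    - [[0, 0, -3, 0, 0, 0], [0, 0, -8, 0, 0, 0], [0, 0, -13, 0, 0, 0], [0, 0, -17, 0, 0, 0], [2, 0, -17, 0, 0, 0]]

```text
time: 17.55
tool_pos: [464.3, -117.5, 182.9]
tcp_rot: [179.6, 0.3, 90.0]
ft_force: [0.4, 0.5, -1.4]
finger_gap: 36.9
grip_force: 60.5
```

```bash
python3 -c "
from h import *
print(sensors.sense()['finger_gap']);go(525,415,150,90)"
```

```text
36.864029356002895
t 17.55 row [53.27  6.06  3.06] [0.41 0.29 0.01]
```

play_rows:
  motion:
    - [[53.3, 6, 3, 0, 0, 0], [53.3, 6, 3, 0, 0, 0], [53.3, 6, 3, 0, 0, 0], [53.3, 6, 3, 0, 0, 0], [53.3, 6, 3, 0, 0, 0]]

```text
time: 18.05
tool_pos: [488.0, 135.2, 161.2]
tcp_rot: [-179.8, 0.0, 90.1]
ft_force: [0.9, -0.2, 0.1]
finger_gap: 36.4
grip_force: 60.5
```

```bash
python3 -c "
from h import *
go(525,415,150,90)"
```

```text
t 18.05 row [27.97  3.76  1.1 ] [-0.2   0.01  0.11]
```

play_rows:
  motion:
    - [[28, 3.7, 1, 0, 0, 0], [28, 3.7, 1, 0, 0, 0], [28, 3.7, 1, 0, 0, 0], [28, 3.7, 1, 0, 0, 0], [28, 3.7, 1, 0, 0, 0]]

```text
time: 18.55
tool_pos: [520.5, 383.0, 151.8]
tcp_rot: [-179.8, 0.0, 90.1]
ft_force: [1.0, -0.1, -1.0]
finger_gap: 36.5
grip_force: 60.5
```

```bash
python3 -c "
from h import *
go(525,415.2,122,90)"
```

```text
t 18.55 row [3.22 0.47 2.98] [-0.24  0.02  0.13]
```

play_rows:
  motion:
    - [[3.2, 0.47, 1, -0.2, 0, 0], [3.2, 0.47, 2.5, -0.2, 0, 0], [3.2, 0.47, 2.8, -0.2, 0, 0], [3.2, 0.47, 2.8, -0.2, 0, 0], [3.2, 0.47, 2.8, -0.2, 0, 0]]

```text
time: 19.05
tool_pos: [525.7, 411.7, 124.7]
tcp_rot: [-180.0, 0.0, 90.0]
ft_force: [0.7, 0.1, -0.4]
finger_gap: 36.5
grip_force: 60.5
```

```bash
python3 -c "
from h import *
print(sensors.sense()['tool_pos']);go(525,415.2,100,90)"
```

```text
[525.68127712 411.71322695 124.70278475]
t 19.05 row [ 0.35 -0.07  2.47] [-0.02  0.02 -0.03]
```

play_rows:
  motion:
    - [[0.35, -0.07, 0.5, 0, 0, 0], [0.35, -0.07, 0.8, 0, 0, 0], [0.35, -0.07, 0.8, 0, 0, 0], [0.35, -0.07, 0.8, 0, 0, 0], [0.35, -0.07, 0.8, 0, 0, 0]]

```text
time: 19.55
tool_pos: [524.7, 416.4, 116.4]
tcp_rot: [-180.0, -0.0, 90.0]
ft_force: [0.1, 1.0, -0.7]
finger_gap: 36.6
grip_force: 60.5
```

```bash
python3 -c "
from h import *
print(sensors.sense()['tool_pos']);go(525,415.2,100,90)"
```

```text
[524.70125398 416.38622893 116.42987809]
t 19.55 row [-0.12  0.03  1.64] [-0.01 -0.    0.03]
```

play_rows:
  motion:
    - [[-0.12, 0.03, 0.2, 0, 0, 0], [-0.12, 0.03, 0.5, 0, 0, 0], [-0.12, 0.03, 0.8, 0, 0, 0], [-0.12, 0.03, 1.1, 0, 0, 0], [-0.12, 0.03, 1.3, 0, 0, 0]]

```text
time: 20.05
tool_pos: [524.7, 415.0, 102.6]
tcp_rot: [-179.9, 0.0, 90.0]
ft_force: [-0.8, 0.5, -0.9]
finger_gap: 36.4
grip_force: 60.5
```

play_rows:
  motion:
    - [[0, 0, 0.4, 0, 0, 0], [0, 0, 0.8, 0, 0, 0], [0, 0, 1.2, 0, 0, 0], [0, 0, 1.4, 0, 0, 0], [0, 0, 1.5, 0, 0, 0]]

```text
time: 20.55
tool_pos: [524.7, 415.1, 87.8]
tcp_rot: [-179.9, 0.0, 90.0]
ft_force: [0.2, -0.0, -1.2]
finger_gap: 36.6
grip_force: 60.5
```

play_rows:
  motion:
    - [[0, 0, 0.1, 0, 0, 0], [0, 0, 0.1, 0, 0, 0], [0, 0, 0.1, 0, 0, 0]]

```text
time: 20.85
tool_pos: [525.0, 415.3, 87.4]
tcp_rot: [-180.0, -0.0, 90.0]
ft_force: [0.2, -0.4, -1.6]
finger_gap: 36.8
grip_force: 60.5
```

play_rows:
  motion:
    - [[0, 0, 0.1, 0, 0, 0], [0, 0, 0.1, 0, 0, 0], [0, 0, 0.1, 0, 0, 0]]

```text
time: 21.15
tool_pos: [524.9, 415.2, 86.2]
tcp_rot: [-180.0, 0.0, 90.0]
ft_force: [-0.4, -0.1, -0.3]
finger_gap: 36.6
grip_force: 60.5
```

play_rows:
  motion:
    - [[0, 0, 0, 0, 0, 0], [0, 0, 0, 0, 0, 0], [0, 0, 0, 0, 0, 0], [0, 0, 0, 0, 0, 0], [0, 0, 0, 0, 0, 0]]
  jaw: 0.85

```text
time: 21.65
tool_pos: [524.9, 415.2, 86.3]
tcp_rot: [-180.0, 0.0, 90.0]
ft_force: [-0.1, -0.3, -1.4]
finger_gap: 72.9
grip_force: 0.0
```

play_rows:
  motion:
    - [[0, 0, -3, 0, 0, 0], [0, 0, -7, 0, 0, 0], [0, 0, -11, 0, 0, 0], [0, 0, -11, 0, 0, 0], [0, 0, -11, 0, 0, 0]]

```text
time: 22.15
tool_pos: [525.8, 415.9, 198.3]
tcp_rot: [179.8, -0.1, 90.0]
ft_force: [-0.3, 0.8, -0.4]
finger_gap: 72.5
grip_force: 0.0
```

```bash
python3 -c "
from h import *
s=snap('wrist');np.savez('w7.npz',**s);print(sensors.sense()['tool_pos'])
p=proj(s,[525,414,80])[0];a,b=int(p[0])-80,int(p[1])-60
print(a,b);cv2.imwrite('pics/w7.png',cv2.resize(s['pixels'][b:b+120,a:a+160][:,:,::-1],None,fx=4,fy=4,interpolation=2))
go(391,245,150,60)"
```

```text
[524.90901231 415.20190998 196.11000271]
193 145
t 22.2 row [-17.01 -13.4    4.61] [-1.000e-02  1.000e-02  3.003e+01]
```

View pics/w7.png

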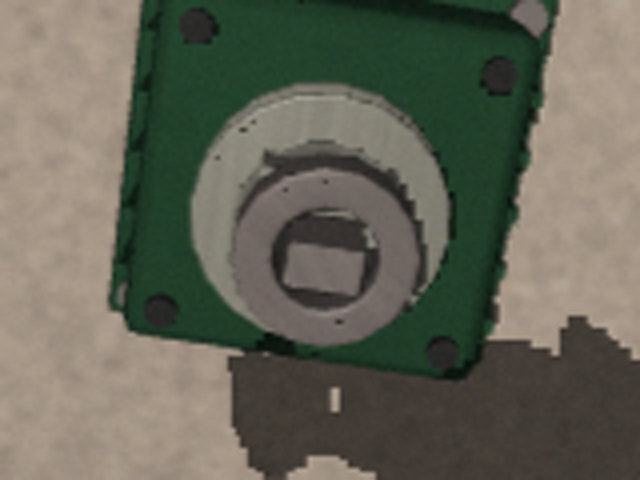

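The ring lies flat on the hub with the shaft top showing inside its bore. The roller comes next.

play_rows:
  motion:
    - [[-17.4, -13.4, 9, 0, 0, 0], [-17.4, -13.4, 9, 0, 0, 0], [-17.4, -13.4, 9, 0, 0, 0], [-17.4, -13.4, 9, 0, 0, 0], [-17.4, -13.4, 9, 0, 0, 0]]

```text
time: 22.7
tool_pos: [387.1, 238.4, 102.3]
tcp_rot: [-179.7, 0.2, 90.0]
ft_force: [-0.5, -0.4, 1.0]
finger_gap: 72.7
grip_force: 0.0
```

```bash
python3 -c "
from h import *
go(391,241,100,90)
s=snap('wrist');np.savez('w8.npz',**s)
p=proj(s,[391,241,48])[0];print(p);a,b=max(int(p[0])-100,0),max(0,int(p[1])-75)
print(a,b);cv2.imwrite('pics/w8.png',cv2.resize(s['pixels'][b:b+150,a:a+200][:,:,::-1],None,fx=3,fy=3,interpolation=2))"
```

```text
t 22.7 row [0.26 0.39 0.23] [-0.33  0.17  0.03]
[281.03850217 227.60583841]
181 152
```

View pics/w8.png

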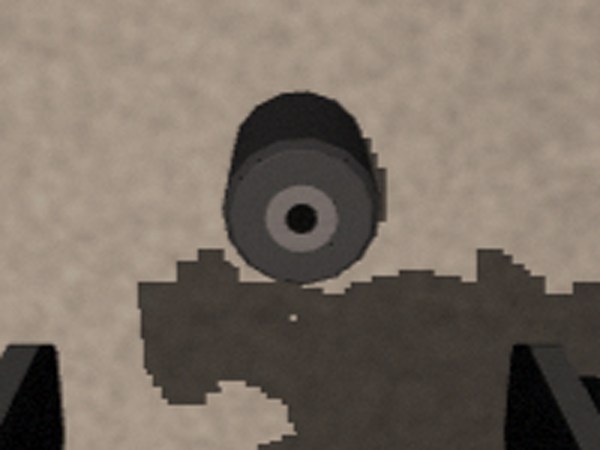

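The roller top is centred at (302,212) in the crop, about 5 px above where I predicted, so y is about 244.

```bash
python3 -c "
from h import *
s=dict(np.load('w8.npz'));c=plane(s,(281.7,222.7),48)[0];print(c);print(sensors.sense()['tool_pos']);go(c[0],c[1],10,90)"
```

```text
[391.41990125 244.56539954]
[381.54855117 234.22657425  97.59598817]
t 22.75 row [1.11 1.12 8.74] [-0.84  0.47  0.03]
```

play_rows:
  motion:
    - [[1, 0.8, 0, 0, 0, 0], [1, 0.8, 0, 0, 0, 0], [1, 0.8, 0, 0, 0, 0], [1, 0.8, 0, 0, 0, 0]]

```text
time: 23.15
tool_pos: [398.7, 251.0, 105.9]
tcp_rot: [-179.9, 0.0, 90.1]
ft_force: [0.1, 0.5, -0.4]
finger_gap: 72.3
grip_force: 0.0
```

```bash
python3 -c "
from h import *
print(sensors.sense()['tool_pos']);go(391.5,244.5,10,90)"
```

```text
[398.72473627 251.03892018 105.91222049]
t 23.15 row [-0.65 -0.71  9.59] [-0.08  0.04  0.05]
```

play_rows:
  motion:
    - [[-0.6, -0.7, 2, 0, 0, 0], [-0.6, -0.7, 5, 0, 0, 0], [-0.6, -0.7, 8, 0, 0, 0], [-0.6, -0.7, 9.4, 0, 0, 0], [-0.6, -0.7, 9.4, 0, 0, 0]]

```text
time: 23.65
tool_pos: [389.7, 244.1, 9.8]
tcp_rot: [-179.7, 0.1, 90.0]
ft_force: [-0.4, -0.1, 0.7]
finger_gap: 72.7
grip_force: 0.0
```

play_rows:
  motion:
    - [[0, 0, 0, 0, 0, 0], [0, 0, 0, 0, 0, 0], [0, 0, 0, 0, 0, 0], [0, 0, 0, 0, 0, 0], [0, 0, 0, 0, 0, 0]]
  jaw: 0.2
  squeeze: 60

```text
time: 24.15
tool_pos: [393.3, 245.8, 14.0]
tcp_rot: [179.9, -0.1, 90.0]
ft_force: [-0.9, 0.2, 6.0]
finger_gap: 34.5
grip_force: 60.3
```

play_rows:
  motion:
    - [[0, 0, -3, 0, 0, 0], [0, 0, -7, 0, 0, 0], [0, 0, -11, 0, 0, 0], [0, 0, -11, 0, 0, 0], [0, 0, -11, 0, 0, 0]]

```text
time: 24.65
tool_pos: [393.1, 245.7, 123.9]
tcp_rot: [179.8, -0.1, 90.0]
ft_force: [0.4, 0.2, -0.7]
finger_gap: 34.8
grip_force: 60.1
```

```bash
python3 -c "
from h import *
go(629,-146,110,90)"
```

```text
t 24.65 row [-39.18  23.56   1.4 ] [ 0.17 -0.08  0.04]
```

play_rows:
  motion:
    - [[-39.2, 23.6, 1.4, 0, 0, 0], [-39.2, 23.6, 1.4, 0, 0, 0], [-39.2, 23.6, 1.4, 0, 0, 0], [-39.2, 23.6, 1.4, 0, 0, 0], [-39.2, 23.6, 1.4, 0, 0, 0]]

```text
time: 25.15
tool_pos: [520.4, 29.3, 112.7]
tcp_rot: [-179.8, -0.0, 90.0]
ft_force: [1.3, 0.8, -1.0]
finger_gap: 34.3
grip_force: 60.1
```

```bash
python3 -c "
from h import *
go(629,-146,110,90)"
```

```text
t 25.15 row [-17.54  10.84   0.23] [-0.18 -0.01  0.04]
```

play_rows:
  motion:
    - [[-17.5, 10.8, 0, 0, 0, 0], [-17.5, 10.8, 0, 0, 0, 0], [-17.5, 10.8, 0, 0, 0, 0], [-17.5, 10.8, 0, 0, 0, 0], [-17.5, 10.8, 0, 0, 0, 0]]

```text
time: 25.65
tool_pos: [629.3, -148.8, 111.5]
tcp_rot: [-179.8, 0.0, 89.8]
ft_force: [-1.2, 0.2, -1.2]
finger_gap: 34.4
grip_force: 60.3
```

play_rows:
  motion:
    - [[0, 0, 0, 0, 0, 0], [0, 0, 0, 0, 0, 0], [0, 0, 0, 0, 0, 0]]

```text
time: 25.95
tool_pos: [628.2, -142.2, 113.9]
tcp_rot: [-179.9, -0.0, 90.1]
ft_force: [-1.0, -0.1, -1.7]
finger_gap: 34.5
grip_force: 60.3
```

```bash
python3 -c "
from h import *
go(629,-146,19,90)"
```

```text
t 25.95 row [-0.38  0.09  9.49] [-0.1  -0.04  0.11]
```

play_rows:
  motion:
    - [[-0.3, 0.1, 3, 0, 0, 0], [-0.3, 0.1, 6, 0, 0, 0], [-0.3, 0.1, 8.5, 0, 0, 0], [-0.3, 0.1, 9.3, 0, 0, 0], [-0.3, 0.1, 9.5, 0, 0, 0]]

```text
time: 26.45
tool_pos: [629.0, -145.5, 18.6]
tcp_rot: [-179.9, -0.0, 90.1]
ft_force: [0.1, -1.0, 0.0]
finger_gap: 34.1
grip_force: 60.3
```

play_rows:
  motion:
    - [[0, 0, 0.1, 0, 0, 0], [0, 0, 0.1, 0, 0, 0], [0, 0, 0.1, 0, 0, 0]]

```text
time: 26.75
tool_pos: [631.3, -147.1, 20.4]
tcp_rot: [179.9, 0.1, 90.0]
ft_force: [0.1, 0.3, -0.6]
finger_gap: 34.2
grip_force: 60.3
```

play_rows:
  motion:
    - [[0, -0.2, 0.15, 0, 0, 0], [0, -0.2, 0.25, 0, 0, 0], [0, -0.2, 0.25, 0, 0, 0], [0, -0.2, 0.25, 0, 0, 0]]

```text
time: 27.15
tool_pos: [628.3, -147.1, 17.1]
tcp_rot: [180.0, 0.0, 90.0]
ft_force: [-2.4, -0.3, 6.0]
finger_gap: 34.5
grip_force: 60.9
```

play_rows:
  motion:
    - [[0, 0, 0, 0, 0, 0], [0, 0, 0, 0, 0, 0], [0, 0, 0, 0, 0, 0], [0, 0, 0, 0, 0, 0], [0, 0, 0, 0, 0, 0]]
  jaw: 0.8

```text
time: 27.65
tool_pos: [628.0, -146.8, 16.0]
tcp_rot: [-180.0, 0.0, 90.0]
ft_force: [-0.0, -0.0, 0.3]
finger_gap: 68.1
grip_force: 0.0
```

play_rows:
  motion:
    - [[0, 0, -3, 0, 0, 0], [0, 0, -7, 0, 0, 0], [0, 0, -9.5, 0, 0, 0], [0, 0, -9.5, 0, 0, 0], [0, 0, -9.5, 0, 0, 0]]

```text
time: 28.15
tool_pos: [628.7, -147.0, 111.9]
tcp_rot: [179.9, 0.0, 90.0]
ft_force: [-0.7, -0.4, -1.5]
finger_gap: 68.2
grip_force: 0.0
```

```bash
python3 -c "
from h import *
go(403,-258,110,90)"
```

```text
t 28.15 row [-11.09 -22.57   0.17] [0.07 0.04 0.04]
```

play_rows:
  motion:
    - [[-11.1, -22.6, 0, 0, 0, 0], [-11.1, -22.6, 0, 0, 0, 0], [-11.1, -22.6, 0, 0, 0, 0], [-11.1, -22.6, 0, 0, 0, 0], [-11.1, -22.6, 0, 0, 0, 0]]

```text
time: 28.65
tool_pos: [400.9, -256.7, 109.1]
tcp_rot: [-179.8, -0.1, 90.1]
ft_force: [-0.3, -2.0, -0.4]
finger_gap: 68.1
grip_force: 0.0
```

play_rows:
  motion:
    - [[0, 0, 0, 0, 0, 0], [0, 0, 0, 0, 0, 0], [0, 0, 0, 0, 0, 0]]

```text
time: 28.95
tool_pos: [403.9, -256.7, 110.5]
tcp_rot: [-179.9, -0.0, 90.0]
ft_force: [1.0, -0.5, -0.1]
finger_gap: 68.7
grip_force: 0.0
```

```bash
python3 -c "
from h import *
go(403,-258,110,90);s=snap('wrist');np.savez('w9.npz',**s)
p=proj(s,[403,-258,34])[0];print(p);a,b=max(int(p[0])-100,0),max(0,int(p[1])-75)
print(a,b);cv2.imwrite('pics/w9.png',cv2.resize(s['pixels'][b:b+150,a:a+200][:,:,::-1],None,fx=3,fy=3,interpolation=2))"
```

```text
t 28.95 row [-0.13 -0.09  0.05] [-0.06 -0.05  0.04]
[273.71419557 221.56602565]
173 146
```

View pics/w9.png

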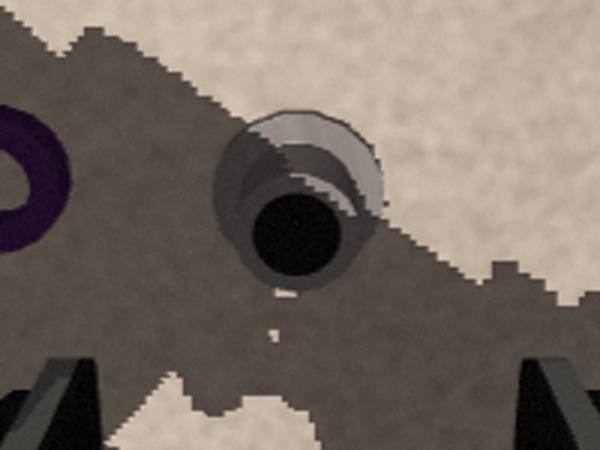

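The bush bore is centred at (297,235) in the crop. The purple decoy is to the left, clear of the fingers.

```bash
python3 -c "
from h import *
s=dict(np.load('w9.npz'));c=plane(s,(173+99,146+78.3),34)[0];print(c);go(c[0],c[1],12.5,90)"
```

```text
[ 401.71425659 -260.19702804]
t 29.0 row [-0.37 -0.26  9.82] [-0.05 -0.03  0.08]
```

play_rows:
  motion:
    - [[-0.37, -0.26, 3, 0, 0, 0], [-0.37, -0.26, 6, 0, 0, 0], [-0.37, -0.26, 9, 0, 0, 0], [-0.37, -0.26, 9.8, 0, 0, 0], [-0.37, -0.26, 9.8, 0, 0, 0]]

```text
time: 29.5
tool_pos: [400.7, -259.4, 11.8]
tcp_rot: [-179.8, -0.1, 90.1]
ft_force: [-0.0, 0.3, -0.5]
finger_gap: 68.1
grip_force: 0.0
```

play_rows:
  motion:
    - [[0, 0, 0, 0, 0, 0], [0, 0, 0, 0, 0, 0], [0, 0, 0, 0, 0, 0], [0, 0, 0, 0, 0, 0], [0, 0, 0, 0, 0, 0]]
  jaw: 0.15

```text
time: 30.0
tool_pos: [402.6, -261.9, 15.3]
tcp_rot: [179.9, 0.1, 90.0]
ft_force: [-0.3, 1.4, 5.5]
finger_gap: 29.4
grip_force: 59.0
```

play_rows:
  motion:
    - [[0, 0, -3, 0, 0, 0], [0, 0, -7, 0, 0, 0], [0, 0, -10, 0, 0, 0], [0, 0, -10, 0, 0, 0], [0, 0, -10, 0, 0, 0]]

```text
time: 30.5
tool_pos: [402.0, -261.5, 114.7]
tcp_rot: [179.9, 0.1, 90.0]
ft_force: [-0.6, 0.5, -2.0]
finger_gap: 29.6
grip_force: 59.6
```

```bash
python3 -c "
from h import *
go(645,14.5,110,90)"
```

```text
t 30.5 row [27.59 24.32  0.46] [0.12 0.12 0.03]
```

play_rows:
  motion:
    - [[27.6, 24.3, 0.4, 0, 0, 0], [27.6, 24.3, 0.4, 0, 0, 0], [27.6, 24.3, 0.4, 0, 0, 0], [27.6, 24.3, 0.4, 0, 0, 0], [27.6, 24.3, 0.4, 0, 0, 0]]

```text
time: 31.0
tool_pos: [566.1, -71.2, 108.5]
tcp_rot: [-179.8, -0.0, 90.0]
ft_force: [0.2, -1.6, -1.9]
finger_gap: 29.4
grip_force: 59.8
```

play_rows:
  motion:
    - [[0, 0, 0, 0, 0, 0], [0, 0, 0, 0, 0, 0]]

```text
time: 31.2
tool_pos: [565.3, -71.8, 108.2]
tcp_rot: [-179.8, -0.0, 90.2]
ft_force: [-0.5, 0.5, -1.8]
finger_gap: 29.4
grip_force: 60.0
```

```bash
python3 -c "
from h import *
go(645,14.5,110,90)"
```

```text
t 31.2 row [ 8.6   7.99 -0.21] [-0.23 -0.02  0.19]
```

play_rows:
  motion:
    - [[8.6, 8, 0, 0, 0, 0], [8.6, 8, 0, 0, 0, 0], [8.6, 8, 0, 0, 0, 0], [8.6, 8, 0, 0, 0, 0], [8.6, 8, 0, 0, 0, 0]]

```text
time: 31.7
tool_pos: [645.0, 11.7, 109.2]
tcp_rot: [-179.8, 0.0, 90.0]
ft_force: [0.1, 0.6, -1.8]
finger_gap: 29.3
grip_force: 60.2
```

play_rows:
  motion:
    - [[0, 0, 0, 0, 0, 0], [0, 0, 0, 0, 0, 0], [0, 0, 0, 0, 0, 0]]

```text
time: 32.0
tool_pos: [645.8, 11.9, 110.5]
tcp_rot: [-180.0, 0.0, 90.0]
ft_force: [0.5, 0.0, -0.8]
finger_gap: 29.5
grip_force: 60.2
```

```bash
python3 -c "
from h import *
go(645,14.5,19.5,90)"
```

```text
t 32.0 row [ 0.26 -0.08  9.1 ] [-0.03  0.01 -0.04]
```

play_rows:
  motion:
    - [[0.2, 0, 3, 0, 0, 0], [0.2, 0, 6, 0, 0, 0], [0.2, 0, 8, 0, 0, 0], [0.2, 0, 8.8, 0, 0, 0], [0.2, 0, 9, 0, 0, 0]]

```text
time: 32.5
tool_pos: [645.2, 14.6, 19.4]
tcp_rot: [-179.9, 0.0, 90.0]
ft_force: [0.4, -0.2, -1.6]
finger_gap: 29.4
grip_force: 60.2
```

play_rows:
  motion:
    - [[0, 0, 0.1, 0, 0, 0], [0, 0, 0.1, 0, 0, 0], [0, 0, 0.1, 0, 0, 0], [0, 0, 0.1, 0, 0, 0]]

```text
time: 32.9
tool_pos: [646.9, 14.9, 20.5]
tcp_rot: [179.9, 0.0, 90.0]
ft_force: [0.2, -0.2, -1.1]
finger_gap: 29.3
grip_force: 60.2
```

Need about 2 mm more, then release.

play_rows:
  motion:
    - [[0, -0.1, 0.15, 0, 0, 0], [0, -0.1, 0.25, 0, 0, 0], [0, -0.1, 0.25, 0, 0, 0], [0, -0.1, 0.25, 0, 0, 0]]

```text
time: 33.3
tool_pos: [645.7, 14.9, 18.3]
tcp_rot: [180.0, 0.0, 90.0]
ft_force: [-4.3, -0.2, 8.2]
finger_gap: 29.1
grip_force: 61.4
```

play_rows:
  motion:
    - [[0, 0, 0, 0, 0, 0], [0, 0, 0, 0, 0, 0], [0, 0, 0, 0, 0, 0], [0, 0, 0, 0, 0, 0], [0, 0, 0, 0, 0, 0]]
  jaw: 0.9

```text
time: 33.8
tool_pos: [645.1, 14.9, 16.7]
tcp_rot: [-180.0, 0.0, 90.0]
ft_force: [1.1, 1.1, -0.2]
finger_gap: 76.8
grip_force: 0.0
```

play_rows:
  motion:
    - [[0, 0, -3, 0, 0, 0], [0, 0, -7, 0, 0, 0], [0, 0, -9.5, 0, 0, 0], [0, 0, -9.5, 0, 0, 0], [0, 0, -9.5, 0, 0, 0]]

```text
time: 34.3
tool_pos: [645.8, 14.8, 112.6]
tcp_rot: [179.9, 0.0, 90.0]
ft_force: [-0.9, 0.2, -0.8]
finger_gap: 77.0
grip_force: 0.0
```

```bash
python3 -c "
from h import *
go(455,100,110,90)"
```

```text
t 34.3 row [  8.53 -19.07   0.23] [0.07 0.01 0.03]
```

play_rows:
  motion:
    - [[8.5, -19.1, 0, 0, 0, 0], [8.5, -19.1, 0, 0, 0, 0], [8.5, -19.1, 0, 0, 0, 0], [8.5, -19.1, 0, 0, 0, 0], [8.5, -19.1, 0, 0, 0, 0]]

```text
time: 34.8
tool_pos: [447.2, 101.1, 107.9]
tcp_rot: [-179.5, 0.0, 90.1]
ft_force: [0.8, 0.1, -0.4]
finger_gap: 76.9
grip_force: 0.0
```

play_rows:
  motion:
    - [[0, 0, 0, 0, 0, 0], [0, 0, 0, 0, 0, 0], [0, 0, 0, 0, 0, 0]]

```text
time: 35.1
tool_pos: [455.5, 99.3, 112.1]
tcp_rot: [180.0, 0.0, 90.0]
ft_force: [0.9, -0.1, 0.0]
finger_gap: 77.0
grip_force: 0.0
```

```bash
python3 -c "
from h import *
go(455,100,110,90);s=snap('wrist');np.savez('w10.npz',**s)
p=proj(s,[455,115,24])[0];print(p);a,b=max(int(p[0])-100,0),max(0,int(p[1])-75)
print(a,b);cv2.imwrite('pics/w10.png',cv2.resize(s['pixels'][b:b+150,a:a+200][:,:,::-1],None,fx=4,fy=4,interpolation=2))"
```

```text
t 35.1 row [ 0.07 -0.05  0.21] [ 0.02  0.01 -0.01]
[274.1685583  195.14181387]
174 120
```

View pics/w10.png

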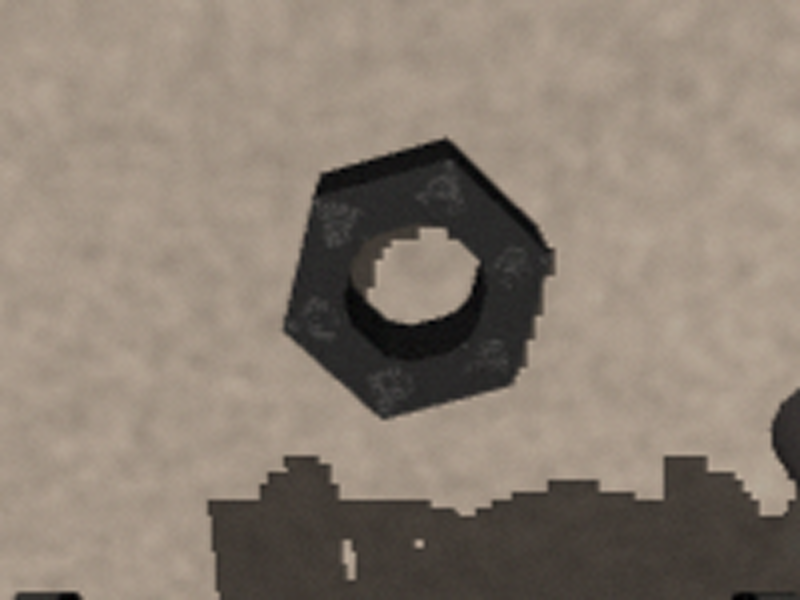

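The nut's top corners are (316,197), (286,327), (386,418), (513,384), (545,250) and (448,160) in the crop.

```bash
python3 -c "
from h import *
s=dict(np.load('w10.npz'));q=plane(s,np.array([(316,197),(286,327),(386,418),(513,384),(545,250),(448,160)])/4+[174,120],24)
c=q.mean(0);print(c);d=np.roll(q,-1,0)-q;print(np.degrees(np.arctan2(d[:,1],d[:,0])).round(1),np.hypot(*d.T).round(1))
"
```

```text
[457.86417642 116.75442739]
[-104.1  -44.5   16.1   78.9  137.4 -164.2] [26.1 26.9 25.9 27.4 25.1 25.4]
```

```bash
python3 -c "
from h import *
go(457.8,116.7,6,76)"
```

```text
t 35.15 row [ 1.75  0.23 10.61] [1.000e-02 1.000e-02 1.398e+01]
```

play_rows:
  motion:
    - [[1.75, 0.25, 3, 0, 0, 7], [1.75, 0.25, 6, 0, 0, 14], [1.75, 0.25, 9, 0, 0, 14], [1.75, 0.25, 10.5, 0, 0, 14], [1.75, 0.25, 10.5, 0, 0, 14]]

```text
time: 35.65
tool_pos: [454.9, 116.5, 4.1]
tcp_rot: [-179.7, 0.1, 76.0]
ft_force: [-0.4, 0.1, 0.0]
finger_gap: 76.8
grip_force: 0.0
```

play_rows:
  motion:
    - [[0, 0, 0, 0, 0, 0], [0, 0, 0, 0, 0, 0], [0, 0, 0, 0, 0, 0], [0, 0, 0, 0, 0, 0], [0, 0, 0, 0, 0, 0]]
  jaw: 0.35
  squeeze: 70

```text
time: 36.15
tool_pos: [458.5, 117.4, 8.8]
tcp_rot: [179.8, -0.1, 76.0]
ft_force: [0.2, -1.0, 6.4]
finger_gap: 44.4
grip_force: 72.6
```

play_rows:
  motion:
    - [[0, 0, -3, 0, 0, 0], [0, 0, -7, 0, 0, 0], [0, 0, -10, 0, 0, 0], [0, 0, -10, 0, 0, 0], [0, 0, -10, 0, 0, 0]]

```text
time: 36.65
tool_pos: [457.1, 117.4, 107.5]
tcp_rot: [179.9, -0.0, 76.0]
ft_force: [-0.4, -0.5, -3.9]
finger_gap: 44.0
grip_force: 73.1
```

```bash
python3 -c "
from h import *
go(610,170,100,76)"
```

```text
t 36.65 row [ 8.8  13.57  0.77] [ 0.07 -0.02  0.03]
```

play_rows:
  motion:
    - [[8.8, 13.6, 0.7, 0, 0, 0], [8.8, 13.6, 0.7, 0, 0, 0], [8.8, 13.6, 0.7, 0, 0, 0], [8.8, 13.6, 0.7, 0, 0, 0], [8.8, 13.6, 0.7, 0, 0, 0]]

```text
time: 37.15
tool_pos: [609.3, 170.0, 95.9]
tcp_rot: [-179.7, 0.1, 76.0]
ft_force: [-0.2, -0.4, -2.9]
finger_gap: 44.3
grip_force: 73.2
```

play_rows:
  motion:
    - [[0, 0, 0, 0, 0, 0], [0, 0, 0, 0, 0, 0], [0, 0, 0, 0, 0, 0]]

```text
time: 37.45
tool_pos: [608.9, 169.5, 100.0]
tcp_rot: [-180.0, 0.0, 76.0]
ft_force: [0.1, -0.9, -2.3]
finger_gap: 44.0
grip_force: 73.2
```

```bash
python3 -c "
from h import *
go(610,170,13.5,76)"
```

```text
t 37.45 row [0.07 0.1  8.65] [-0.04  0.02  0.03]
```

play_rows:
  motion:
    - [[0.1, 0.1, 3, 0, 0, 0], [0.1, 0.1, 6, 0, 0, 0], [0.1, 0.1, 7.8, 0, 0, 0], [0.1, 0.1, 8.4, 0, 0, 0], [0.1, 0.1, 8.6, 0, 0, 0]]

```text
time: 37.95
tool_pos: [610.6, 170.4, 13.6]
tcp_rot: [-179.9, 0.0, 76.0]
ft_force: [-0.3, 0.2, -2.1]
finger_gap: 44.2
grip_force: 73.1
```

play_rows:
  motion:
    - [[0, 0, 0, 0, 0, 0], [0, 0, 0, 0, 0, 0], [0, 0, 0, 0, 0, 0], [0, 0, 0, 0, 0, 0]]

```text
time: 38.35
tool_pos: [611.7, 170.7, 14.8]
tcp_rot: [179.9, -0.0, 76.0]
ft_force: [0.6, -0.8, -2.7]
finger_gap: 44.2
grip_force: 73.1
```

play_rows:
  motion:
    - [[0, -0.1, 0.15, 0, 0, 0], [0, -0.1, 0.3, 0, 0, 0], [0, -0.1, 0.3, 0, 0, 0], [0, -0.1, 0.3, 0, 0, 0]]

```text
time: 38.75
tool_pos: [610.3, 171.0, 11.9]
tcp_rot: [180.0, 0.0, 76.0]
ft_force: [-4.2, -1.0, 5.4]
finger_gap: 44.0
grip_force: 74.1
```

play_rows:
  motion:
    - [[0, 0, 0, 0, 0, 0], [0, 0, 0, 0, 0, 0], [0, 0, 0, 0, 0, 0], [0, 0, 0, 0, 0, 0], [0, 0, 0, 0, 0, 0]]
  jaw: 0.72

```text
time: 39.25
tool_pos: [610.1, 170.8, 10.8]
tcp_rot: [-180.0, 0.0, 76.0]
ft_force: [0.2, 0.5, -0.3]
finger_gap: 61.4
grip_force: 0.0
```

play_rows:
  motion:
    - [[0, 0, -4, 0, 0, 0], [0, 0, -9, 0, 0, 0], [0, 0, -14, 0, 0, 0], [0, 0, -19, 0, 0, 0], [-10, 0, -24, 0, 0, 0]]

```text
time: 39.75
tool_pos: [601.9, 131.2, 229.9]
tcp_rot: [179.6, -0.3, 76.3]
ft_force: [0.8, -1.6, 0.6]
finger_gap: 61.8
grip_force: 0.0
```

```bash
python3 -c "
from h import *
go(430,20,300,90)"
```

```text
t 39.75 row [-14.84 -14.02  -7.19] [  0.47  -0.22 -13.7 ]
```

Retract away from everything, then take a final look.

play_rows:
  motion:
    - [[-14.8, -14, -7, 0, 0, 0], [-14.8, -14, -7, 0, 0, 0], [-14.8, -14, -7, 0, 0, 0], [-14.8, -14, -7, 0, 0, 0], [-14.8, -14, -7, 0, 0, 0]]

```text
time: 40.25
tool_pos: [426.0, 16.0, 295.7]
tcp_rot: [179.8, 0.0, 76.0]
ft_force: [1.9, -0.1, 0.8]
finger_gap: 61.9
grip_force: 0.0
```

play_rows:
  motion:
    - [[0, 0, 0, 0, 0, 0], [0, 0, 0, 0, 0, 0], [0, 0, 0, 0, 0, 0], [0, 0, 0, 0, 0, 0]]

```text
time: 40.65
tool_pos: [428.1, 18.2, 292.4]
tcp_rot: [-179.9, 0.0, 76.1]
ft_force: [-0.0, 0.0, 0.0]
finger_gap: 61.9
grip_force: 0.0
```

```bash
python3 -c "
from h import *
t=snap('top');s=snap('side');np.savez('t1.npz',**t)
a=cv2.resize(t['pixels'][120:220,70:370],None,fx=2.6,fy=2.6,interpolation=2)
b=cv2.resize(s['pixels'][90:300,230:430],None,fx=1.5,fy=1.5,interpolation=2)
c=np.zeros((a.shape[0]+b.shape[0],780,3),np.uint8);c[:a.shape[0],:a.shape[1]]=a;c[a.shape[0]:,:b.shape[1]]=b
cv2.imwrite('pics/f.png',c[:,:,::-1]);print(c.shape,sensors.sense()['tool_pos'])"
```

```text
(575, 780, 3) [428.00518218  18.06948736 292.55157769]
```

View pics/f.png

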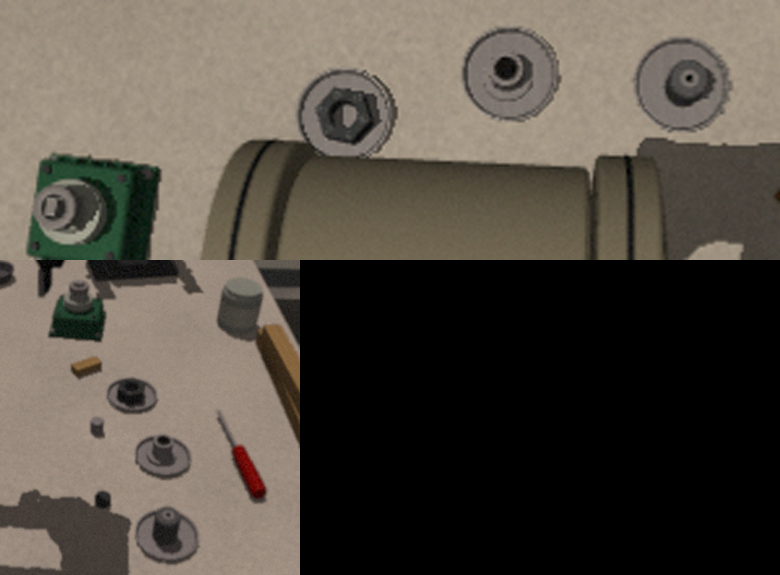

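All parts are placed, upright and centred: nut at (347,114), bush at (508,70), roller at (688,82), and the ring on the pulley at (57,207). Handing in.

```bash
python3 -c "
from bench import job
print(job.hand_in())"
```

```text
the job is handed in; nothing more can be done
None
```

I handed in the job at about 41 s on the robot clock. In the last pictures the pulley and spacer ring are seated on the shaft, with the nut, bush and roller upright in the near, middle and far dishes; the hand-in returned no verdict.

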